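Close the sprung glue press and lock it with its bar

TASK

A birch blank is being glued in the small hinged press. Take the locking bar by its wooden grip, push the sprung platen down with it until the platen lies level on its stop, and, keeping it down, slide the bar under the two hooked keepers until you feel it come home firmly against both stops; then let go so that the bar holds the platen shut. Feel your way and push gently, without forcing anything, and leave the tape roll, the jar and the clock movement where they are.

Things in the scene. Friction and masses are not known exactly. Their poses are not given: they have to be found in the camera images.
- press: Glue press, fixed on the bench: plywood base 165 x 185 x 18 mm, upper frame with sprung platen and two hooked keepers. Origin under the base, on the bench; +z up, +x from open front edge to hinge, y along the hinge. The upper frame is packed up to suit the work: its heights (marked ~) differ by up to 4 mm either way and are not measured. Platen top when level: z ~44 mm. All contact forces of the bar on it may add up to 45 N.
- locking_bar: Loose flat metal bar, 0.11 to 0.22 kg, 20 (x) x 160 (y) x 12 (z) mm, lying flat on the bench, with an upright wooden grip in its middle: 16 mm (x) x 34 mm (y), from z 12 to 54 mm. Origin: centre of the bar's underside; y along the bar, z up. The same either way round.
- masking_tape: Bystander: roll of beige masking tape lying flat, 104 mm across, 24 mm high; origin centre of its underside. Not to be moved.
- pin_jar: Bystander: small clear jar with a beige screw lid, 50 mm across, 62 mm high; origin centre of its underside. Not to be moved.
- clock_motor: Bystander: flat black quartz clock movement, 56 x 56 x 16 mm, with a short brass shaft up; origin centre of its underside. Not to be moved.
- bar_home (a point): Middle of the bar's underside when home on the level platen, for middling settings: press (-35, 0, ~44) mm, axes of the press. Keepers: steel posts beside the platen at y = -71 and 71 mm, each with an 18 mm wide lip from x -48 to 4 mm, underside z ~58, top ~67 mm, so 14 mm above the level platen for the 12 mm bar, put in from -x. Let go, the bar is lifted 2 mm against the lips.
- platen (a joint): Wooden platen 128 x 110 x 14 mm, hinge along y at press x 62, z ~35 mm; spans x -79 to 49, y -55 to 55 mm when level. Angle in rad: 0 level (hard stop), 0.30 open, where the front edge's top is ~40 mm higher. A spring holds it open: pushing 120 mm from the hinge takes about 5 N at first, 9 N just before level; 12 N at the bar's home. It springs up if not held.
- stops: Two guides on the press base (origin and axes of the press), carrying upright steel stop blocks under the lips at y = -71 and 71 mm, up to z 55 mm. Both faces lie at the same x, set somewhere from -30 to -20 mm and not measured: to be felt. The bar is home when pushed against both (bar centre 10 mm before the faces). Push it on them with 5 to 15 N.
Mind the look-alikes: they are no part of the job. What is shaped like the locking_bar but blue, orange or turquoise is not meant.

How it is judged:
By the outcome, as a careful person would: the job done as asked, in the order asked, and still so for the second after the job is handed in, with the robot touching nothing.
It also fails if it takes over 69 s, if anything falls off the work surface, if the arm or the gripper's body presses on something with over 40 N, if the wrist force passes 120 N, or if a joint passes its speed limit or range.

ROBOT

A 6-joint arm with a two-finger parallel gripper is mounted at the origin on the work surface; the furniture and walls round the work are solid. World frame = base frame: x ahead of the robot, y to its left, z up, the work surface at z = 0. Lengths are in mm, angles in rad, forces in N, time in s.
With the tool pointing down it reaches from about 275 to 825 mm from the base axis. Payload 5.2 kg.
Tool frame: the origin (TCP) lies at the very end of the fingers, on their centre line; the grasp point (between the pads) lies 19 mm behind it; z points along the fingers, y is the direction in which the jaws open and shut (so a half turn about z gives the same grasp; the last joint's range is limited). The gripper opens to 93 mm and grips with 3 to 60 N. Pads are 15 mm wide; open, the fingers measure 128 mm over their backs; the gripper's body (75 mm by 188 mm) begins 65 mm behind the grasp point.
Start: joints at [-1.374, 0.259, 1.535, -0, 1.348, -0.203], TCP at [214.099, -506.623, 218.653] pointing down, gripper open.
Joint ranges: [-3.14, 3.14], [-0.91, 2.08], [0.19, 2.58], [-1.22, 4.36], [0.22, 2.71], [-3.12, 3.12]. Speed limits (rad/s): [2.57, 2.57, 3.14, 3.14, 3.14, 3.14].

INTERFACE

Orientations are given as [roll, pitch, yaw] about the fixed x, y, z axes, in that order (R = Rz(yaw) Ry(pitch) Rx(roll)).
In Python, from bench import robot gives the robot as it stands. The module is installed in compiled form; this text tells all that it offers. Calls block until the motion is done:
- robot.move_ptp(position, orientation): joint-space move of the TCP to a pose.
- robot.move_linear(position, ori=None, speed=150, f_stop=None): straight line of the TCP; ori=None keeps the orientation; speed is the mean speed in mm/s. With f_stop (N) it stops when the force on the tool has changed by that much, and returns True; else False.
- robot.move_j(angles): joint-space move.
- robot.move_gripper(opening): opening from 0.0 (shut) to 1.0 (fully open); the grip force is fixed at half the most; returns when the fingers have stopped.
- robot.sleep(seconds).
- robot.inverse_kinematics(position, orientation): joint angles nearest the present ones, or None.
- robot.get_image(name): name is "scene" or "top"; returns a dict with "img" (480x640x3 uint8, blue, green, red), "fovy" (degrees; the focal length in pixels is half the picture's height over the tangent of half this angle, whatever the lens; pixels are square), "cx", "cy" (the principal point, pixels), "eye" and "orientation" of the camera in the world. Camera axes: x right, y down, z forward; pixel columns grow to the right and rows downward; lengths in mm; the calibration is good to about 2 mm. A picture is of the moment at which its call begins. There is no depth.
A pose or a line that the arm cannot do raises robot.MotionError and nothing moves.
- robot.hand_in(): hands the job in, once; it reports no verdict.
Readings, each from a call of its own:
- robot.current_t(): time.
- robot.current_qpos(): joint angles.
- robot.current_joint_vel(): joint speeds.
- robot.current_joint_efforts(): joint torques, N m.
- robot.current_tcp_pos(): TCP position.
- robot.current_eef_rot(): TCP orientation.
- robot.current_contact_force(): force on the tool from outside, world axes, zero at the start.
- robot.current_ft_torque(): the same for the moment, N m.
- robot.current_gripper_width(): opening from 0.0 (shut) to 1.0 (fully open).
Only numpy, scipy, OpenCV 4.12 (cv2) and the standard library are available. Lean on these libraries where they do the work, as an engineer would, in place of code of your own. Each camera call takes 0.05 s, during which the arm holds its last target. There are 200 camera calls.

## Working session

There is one attempt and no reset: what is moved stays moved. The work goes in short steps, each a Python script; the robot and the scene stay as the last script left them, time stands still between calls to the robot, and variables do not carry over. Pictures are saved under pics/ and viewed, about 8 in all and at most 12, crops included, and the job is handed in when it is done.

```bash
mkdir -p pics && python3 - <<'E'
from bench import robot
import cv2
for n in("scene","top"):
    d=robot.get_image(n); cv2.imwrite(f"pics/{n}0.png",d["img"])
    print(n,d["fovy"],d["cx"],d["cy"],d["eye"],d["orientation"])
print(robot.current_t(),robot.current_eef_rot())
E
```

```text
scene 48.00752637267197 318.4892543744564 230.15805644736096 [  453.1654993  -1307.14368977   857.60413005] [-2.12231328  0.02446152 -0.02497686]
top 55.65357536409702 327.4564730966629 246.5603384961568 [ 325.51206739   28.65517864 1290.54476586] [-3.0062756   0.02051447 -1.56731192]
0.1 [-3.14003455e+00 -3.29287728e-04  3.99837707e-01]
```

View pics/top0.png

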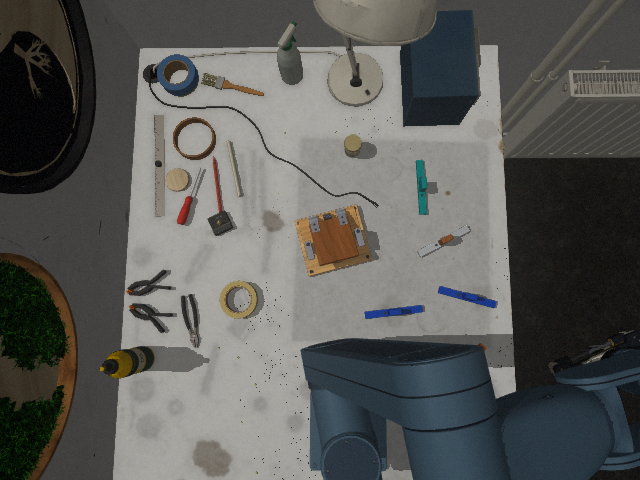

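View pics/scene0.png

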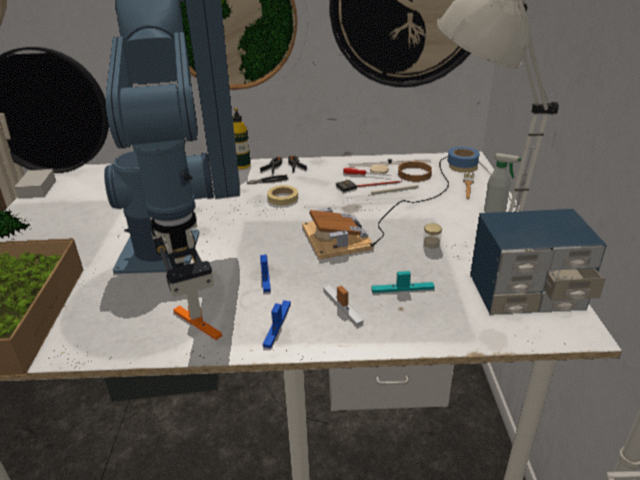

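The top view shows the silver bar with its wooden grip near (444,241). The press is near (335,240), with its hinge at the top of the picture and the open front towards the robot. I'll enlarge both.

```bash
python3 - <<'E'
import cv2,numpy as np
a=cv2.imread("pics/top0.png");s=cv2.imread("pics/scene0.png")
c1=cv2.resize(a[195:285,290:380],(540,540),interpolation=cv2.INTER_CUBIC)
c2=cv2.resize(a[215:265,410:480],(420,300),interpolation=cv2.INTER_CUBIC)[:, :260]
c2=cv2.resize(a[220:265,415:475],(260,195),interpolation=cv2.INTER_CUBIC)
c3=cv2.resize(s[200:265,295:382],(260,194),interpolation=cv2.INTER_CUBIC)
o=np.zeros((540,800,3),np.uint8);o[:,:540]=c1;o[:195,540:]=c2;o[200:394,540:]=c3
cv2.imwrite("pics/crop0.png",o)
E
```

```text
(no output)
```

View pics/crop0.png

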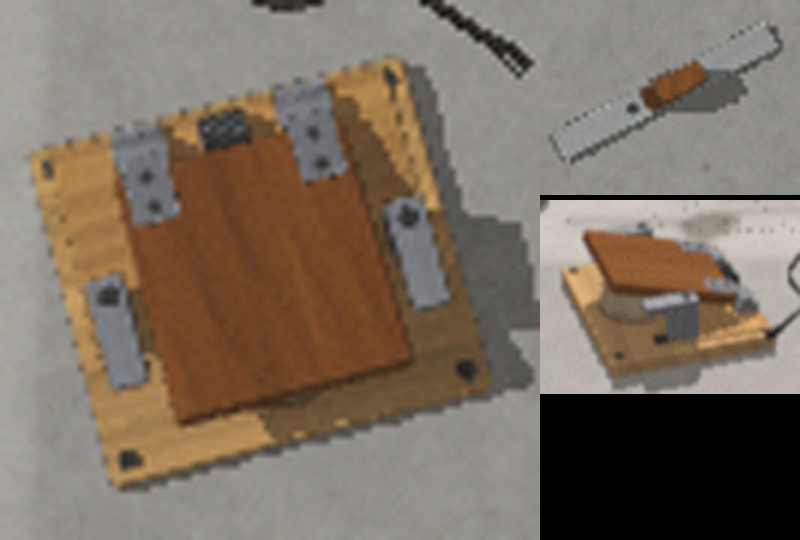

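The crop gives the base corners, the lip corners and the bar corners. I'll fit the poses by least squares.

```bash
cat > h.py <<'E'
import numpy as np
from scipy.spatial.transform import Rotation as R
from scipy.optimize import least_squares
def proj(d,P):
    f=240/np.tan(np.radians(d["fovy"]/2))
    c=(np.asarray(P)-d["eye"])@R.from_euler("xyz",d["orientation"]).as_matrix()
    return np.c_[f*c[:,0]/c[:,2]+d["cx"],f*c[:,1]/c[:,2]+d["cy"]]
def place(p,L):
    L=np.asarray(L,float);c,s=np.cos(p[2]),np.sin(p[2])
    return np.c_[p[0]+c*L[:,0]-s*L[:,1],p[1]+s*L[:,0]+c*L[:,1],L[:,2]]
def fit(d,L,uv,p0):
    r=least_squares(lambda q:(proj(d,place(q*[1,1,.01],L))-uv).ravel(),np.array(p0)/[1,1,.01])
    return r.x*[1,1,.01],r.fun.reshape(-1,2)
E
python3 - <<'E'
from bench import robot
from h import *
d=robot.get_image("top")
cr=lambda a,s,o:(np.array(a)+.5)/s-.5+o
base=[(82.5,92.5,18),(82.5,-92.5,18),(-82.5,-92.5,18),(-82.5,92.5,18)]
lip=[(4,80,67),(4,62,67),(-48,62,67),(-48,80,67),(4,-62,67),(4,-80,67),(-48,-80,67),(-48,-62,67)]
ub=cr([(30,152),(400,58),(490,381),(113,484)],6,[290,195])
ul=cr([(88,280),(122,276),(147,383),(113,390),(385,202),(420,196),(450,300),(415,310)],6,[290,195])
for L,u in((base,ub),(lip,ul),(base+lip,np.r_[ub,ul])):
    p,r=fit(d,L,u,[450,20,.2]);print(p.round(3),np.abs(r).max().round(2))
u=cr([(8,138),(28,163),(242,40),(228,22)],260/60,[415,220])
L=[(10,80,12),(-10,80,12),(-10,-80,12),(10,-80,12)]
p,r=fit(d,L,u,[430,-200,-.4]);print("bar",p.round(3),r.round(2).tolist())
g=place(p,[(8,17,54),(-8,17,54),(-8,-17,54),(8,-17,54)]);print(((proj(d,g)-[415,220])*260/60+[540,0]).round(0).tolist())
s=robot.get_image("scene");pp,_=fit(d,base+lip,np.r_[ub,ul],[450,20,.2])
print("scene lips",proj(s,place(pp,lip)).round(1).tolist(),"base",proj(s,place(pp,base)).round(1).tolist())
print("scene grip",proj(s,g).round(0).tolist())
E
```

```text
[5.20009e+02 4.09060e+01 2.59000e-01] 0.92
[5.22426e+02 4.17880e+01 2.62000e-01] 0.92
[5.2167e+02 4.1488e+01 2.6100e-01] 1.51
bar [ 5.16999e+02 -2.73821e+02  5.04000e-01] [[1.09, -0.48], [0.06, -0.08], [-0.36, 1.25], [-0.79, -0.68]]
[[651.0, 81.0], [664.0, 103.0], [710.0, 77.0], [697.0, 55.0]]
scene lips [[330.2, 205.3], [332.0, 208.0], [315.3, 210.8], [313.7, 208.0], [345.3, 228.5], [347.4, 231.7], [329.6, 234.8], [327.7, 231.6]] base [[353.2, 213.2], [375.0, 243.9], [319.3, 254.2], [302.2, 221.9]]
scene grip [[341.0, 284.0], [336.0, 286.0], [343.0, 294.0], [349.0, 291.0]]
```

```bash
python3 - <<'E'
from bench import robot
import numpy as np,cv2
o=[np.pi,0,.504-np.pi/2]
print(robot.inverse_kinematics([517,-274,150],o), robot.inverse_kinematics([480,30,120],[np.pi,0,.26-np.pi/2]))
robot.move_gripper(.5)
robot.move_ptp([517,-274,110],o)
robot.move_linear([517,-274,18],speed=80,f_stop=8)
print(robot.current_tcp_pos(),robot.current_contact_force())
robot.move_gripper(0.0)
print("w",robot.current_gripper_width()*93,robot.current_contact_force(),robot.current_ft_torque())
robot.move_linear([517,-274,130],speed=100)
robot.sleep(.2)
print(robot.current_gripper_width()*93,robot.current_contact_force(),robot.current_ft_torque(),robot.current_t())
d=robot.get_image("scene")["img"];t=robot.get_image("top")["img"]
cv2.imwrite("pics/g.png",np.hstack([cv2.resize(d[190:340,270:420],(400,400)),cv2.resize(t[195:285,370:480],(400,400))]))
E
```

```text
[-6.77856827e-01  3.73508117e-01  1.54678048e+00 -4.44089210e-16
  1.22130406e+00  1.95973583e+00] [-1.70053268e-01  2.29832916e-01  1.83567623e+00 -4.44089210e-16
  1.07608350e+00  2.71153939e+00]
[ 517.42797842 -274.31581987   18.59862538] [-0.93842018 -0.21780291  0.4987746 ]
w 16.11385070061356 [0.32877917 0.68954116 0.66625528] [0.11088969 0.00933002 0.02592045]
16.039588342039174 [ 0.21001687  0.23141447 -0.77217133] [ 0.08822773 -0.03929702 -0.01682471] 6.3333
```

View pics/g.png

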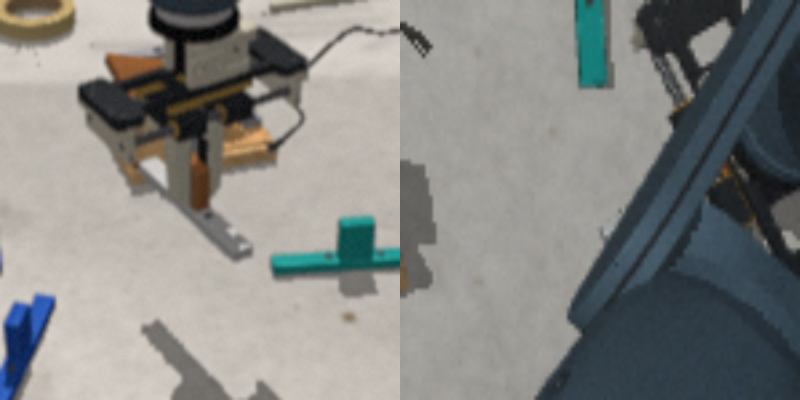

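The bar is held: the jaw width is 16 mm and it hangs clear of the bench. Next I'll check its offset in the hand, carry it over the platen front and press down in steps.

```bash
cat >> h.py <<'E'
PRESS=np.array([521.3,41.3]);YAW=.261
def tcp(x,y,z,yaw=YAW):  # press coordinates -> world TCP, pose
    c,s=np.cos(YAW),np.sin(YAW)
    return [PRESS[0]+c*x-s*y,PRESS[1]+s*x+c*y,z]
def ori(yaw=YAW): return [np.pi,0,yaw-np.pi/2]
def inpress(v):
    v=np.array(v);c,s=np.cos(YAW),np.sin(YAW)
    return np.array([c*v[0]+s*v[1],-s*v[0]+c*v[1],v[2]])
def pose(robot):
    p=np.array(robot.current_tcp_pos());p[:2]-=PRESS;return inpress(p)
E
python3 - <<'E'
from bench import robot
from h import *
s=robot.get_image("scene")
p=robot.current_tcp_pos()
print("pred bar ends", proj(s,place([p[0],p[1],.504],[(0,-80,118),(0,80,118)])).round(1).tolist(),"meas near (361,283)")
robot.move_linear(tcp(-63,0,130),ori(),speed=150)
robot.move_linear(tcp(-63,0,112),speed=60); robot.sleep(.3)
F0=np.mean([robot.current_contact_force() for _ in range(5)],0);T0=np.mean([robot.current_ft_torque() for _ in range(5)],0)
np.save("F0.npy",np.r_[F0,T0])
print("F0",F0,T0,pose(robot),robot.current_t())
r=robot.move_linear(tcp(-63,0,92),speed=20,f_stop=2.5)
z=pose(robot)[2];print(r,z)
while z>50:
    z-= 3 if z>72 else .7
    robot.move_linear(tcp(-63,0,z),speed=15)
    f=inpress(robot.current_contact_force()-F0);t=inpress(robot.current_ft_torque()-T0)
    print(round(z,1),pose(robot).round(2),f.round(1),t.round(2),round(robot.current_t(),1))
    if f[2]>14 or np.linalg.norm(f)>20: break
    if z<57: break
E
```

```text
pred bar ends [[361.5, 284.7], [324.8, 251.1]] meas near (361,283)
F0 [-0.38104895 -0.41154842 -1.43247858] [ 0.11194485 -0.03082999  0.02141333] [-6.28200990e+01 -5.07871925e-02  1.12238473e+02] 9.4083
True 98.9021605033469
95.9 [-6.360e+01  4.000e-02  9.591e+01] [-2.9 -0.2  5.9] [-0.09  0.69 -0.01] 10.4
92.9 [-6.336e+01  5.000e-02  9.295e+01] [-2.2 -0.2  5.6] [-0.15  0.76 -0.06] 10.8
89.9 [-6.326e+01  4.000e-02  8.997e+01] [-3.1  1.   7.7] [-0.07  0.71 -0.02] 11.1
86.9 [-6.323e+01  3.000e-02  8.700e+01] [-2.7  0.3  7. ] [-0.12  0.76 -0.  ] 11.5
83.9 [-6.261e+01 -2.000e-02  8.417e+01] [-0.4  0.5  7. ] [-0.03  0.36  0.01] 11.8
80.9 [-62.46  -0.12  81.26] [-1.6  0.2  6.4] [-0.1   0.43 -0.05] 12.2
77.9 [-62.52  -0.18  78.26] [-1.3 -0.3  7. ] [-0.11  0.48  0.03] 12.5
74.9 [-62.62  -0.17  75.24] [-1.5 -0.5  7.3] [-0.12  0.56 -0.01] 12.9
71.9 [-62.68  -0.19  72.25] [-2.1 -1.   7.9] [-0.13  0.6  -0.07] 13.2
71.2 [-62.71  -0.15  71.58] [-2.9 -0.2  7.1] [-0.19  0.62 -0.03] 13.5
70.5 [-62.76  -0.2   70.87] [-1.5  0.   7.3] [-0.15  0.63 -0.02] 13.7
69.8 [-62.76  -0.17  70.18] [-2.6 -1.1  7.7] 
[... 584 characters left out ...]

63.5 [-63.05  -0.15  63.82] [-2.4  0.1  8.6] [-0.19  0.75 -0.02] 16.2
62.8 [-63.07  -0.13  63.11] [-3.1 -0.5  7.1] [-0.19  0.8  -0.11] 16.5
62.1 [-63.09  -0.13  62.42] [-3.7 -0.6  8.6] [-0.2   0.76 -0.09] 16.7
61.4 [-63.11  -0.14  61.7 ] [-3.4 -0.3  7.9] [-0.15  0.79 -0.  ] 17.0
60.7 [-63.13  -0.13  61.  ] [-1.9  0.1  6.5] [-0.21  0.89 -0.01] 17.2
60.0 [-63.2   -0.1   60.29] [-3.2  0.2  8. ] [-0.18  0.81 -0.01] 17.5
59.3 [-63.21  -0.12  59.59] [-3.8 -0.4  8.6] [-0.25  0.81 -0.08] 17.7
58.6 [-63.26  -0.12  58.96] [-4.1 -0.6  9.2] [-0.17  0.82 -0.02] 18.0
57.9 [-63.31  -0.1   58.51] [-5.  -0.5 12.2] [-0.18  0.99 -0.02] 18.2
57.2 [-63.31  -0.14  58.35] [-6.2  0.4 17. ] [-0.05  1.35 -0.13] 18.5
```

Fz climbs steeply from about 9 to 17 N at TCP z ≈ 58.4, so the platen is on its stop. I'll take a quick look before sliding.

```bash
python3 - <<'E'
from bench import robot
from h import *
import cv2
d=robot.get_image("scene");t=robot.get_image("top")["img"]
print(proj(d,np.c_[[tcp(-53,-y,52) for y in (62,80)]]).tolist())
cv2.imwrite("pics/p.png",np.hstack([cv2.resize(d["img"][190:265,295:385],(720,600),interpolation=cv2.INTER_CUBIC)]))
E
```

```text
[[325.9162042708211, 236.48418678133086], [327.8216075216915, 239.77411410620502]]
```

View pics/p.png

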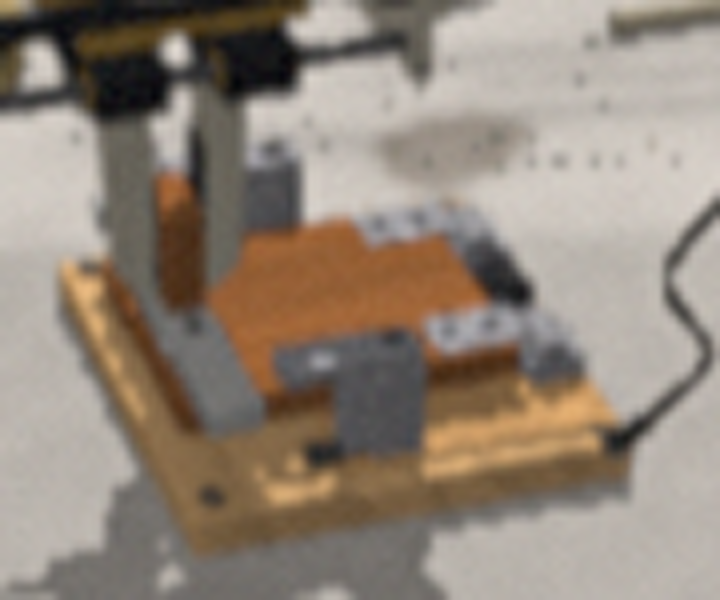

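The bar lies flat on the level platen, in front of the lip whose tip is at crop (280,355). Now I'll slide it.

```bash
python3 - <<'E'
from bench import robot
from h import *
B=np.load("F0.npy");F0,T0=B[:3],B[3:]
def rd(n=5):
    f=[];t=[]
    for _ in range(n): f.append(robot.current_contact_force());t.append(robot.current_ft_torque());robot.sleep(.01)
    return inpress(np.mean(f,0)-F0),inpress(np.mean(t,0)-T0)
x=-63;Z=57.0;hist=[]
while x<-26:
    x+=2 if x<-46 else .8
    robot.move_linear(tcp(x,0,Z),speed=15)
    f,t=rd(); print(round(x,1),pose(robot).round(2),f.round(1),t.round(2),round(robot.current_t(),1))
    if f[2]>24: Z+=.3
    if f[2]<14.5: Z-=.3
    if abs(f[1])>6 or np.linalg.norm(f)>32: break
    if x<-46: fx=f[0]
    elif f[0]<fx-4: break
    else: fx=max(fx,f[0]) if f[0]>fx else .7*fx+.3*f[0]
E
```

```text
-61 [-62.49  -0.1   58.28] [-10.8  -0.8  23.6] [-0.15  2.15 -0.04] 18.9
-59 [-6.056e+01 -1.000e-02  5.828e+01] [-11.7   0.   24. ] [-0.11  2.17  0.01] 19.2
-57 [-5.798e+01  2.000e-02  5.837e+01] [-8.4  0.3 19.1] [-0.04  1.66 -0.03] 19.6
-55 [-56.22   0.06  58.36] [-9.3  0.2 19.8] [-0.04  1.81 -0.03] 19.9
-53 [-54.22   0.1   58.38] [-9.2  0.8 20.1] [-0.07  1.8  -0.02] 20.2
-51 [-52.22   0.11  58.39] [-9.2  0.7 19.7] [-0.04  1.81 -0.03] 20.5
-49 [-50.22   0.11  58.4 ] [-8.9  0.9 19.6] [-0.04  1.81 -0.04] 20.9
-47 [-48.24   0.12  58.39] [-9.1  0.4 20. ] [-0.01  1.79 -0.02] 21.2
-45 [-46.22   0.14  58.39] [-9.2  0.5 19.5] [-0.01  1.78 -0.02] 21.5
-44.2 [-45.6    0.12  58.41] [-9.6  0.2 20.4] [-0.03  1.9  -0.01] 21.8
-43.4 [-44.83   0.12  58.44] [-9.8  0.4 20.7] [-0.06  1.94 -0.01] 22.1
-42.6 [-44.01   0.11  58.42] [-9.3  0.3 20.4] [-0.03  1.92 -0.02] 22.4
-41.8 [-43.27   0.14  58.4 ] [-10.    0.4  20.5] [-0.07  1.92  0.  ] 22.7
-41.0 [-42.43   0.12  58.41] [-9.6  0.5 20.5] [-0.04  1.92 -0.01] 23.0
-40.2 [-41.62   0.13  58.43] [-9.7  0.2 20.4] [-0.04  1.92 -0.03] 23.2
-39.4 [-40.84   0.14  58.42] [-9.9  0.5 20.2] [-0.05  1.91 -0.02] 23.5
-38.6 [-40.03   0.13  58.43] [-9.6  0.4 20.2] [-0.03  1.9  -0.01] 23.8
-37.8 [-39.21   0.12  58.43] [-9.3  0.6 20.2] [-0.03  1.9  -0.03] 24.1
-37.0 [-38.45   0.13  58.42] [-9.7  0.6 20.3] [-0.03  1.92 -0.  ] 24.4
-36.2 [-37.58   0.14  58.45] [-9.9  0.4 20.3] [-0.05  1.91 -0.02] 24.7
-35.4 [-36.8    0.14  58.45] [-9.4  0.7 20. ] [-0.06  1.9  -0.04] 25.0
-34.6 [-35.99   0.11  58.45] [-9.5  0.5 20.3] [-0.03  1.9  -0.03] 25.3
-33.8 [-35.23   0.15  58.42] [-9.8  0.5 20. ] [-0.04  1.89 -0.03] 25.6
-33.0 [-34.54   0.14  58.44] [-10.2   0.   20.2] [-0.08  1.98 -0.02] 25.9
-32.2 [-34.51   0.15  58.42] [-11.7  -0.2  22.1] [-0.14  2.41 -0.03] 26.2
-31.4 [-34.23   0.12  58.4 ] [-13.8  -0.4  23.8] [-0.22  2.68  0.08] 26.5
-30.6 [-34.15   0.11  58.41] [-16.5  -1.   26.4] [-0.31  3.13  0.1 ] 26.8
```

Contact is felt at x ≈ -34.5: Fx rises about 7 N above the sliding friction of 9.5 N. I'll push slightly more, then probe yaw to confirm that both stops are touched.

```bash
python3 - <<'E'
from bench import robot
from h import *
B=np.load("F0.npy");F0,T0=B[:3],B[3:]
def rd(n=8):
    f=[];t=[]
    for _ in range(n): f.append(robot.current_contact_force());t.append(robot.current_ft_torque());robot.sleep(.01)
    return inpress(np.mean(f,0)-F0),inpress(np.mean(t,0)-T0)
def go(x,dy,Z):
    robot.move_linear(tcp(x,0,Z),ori(YAW+dy),speed=10);f,t=rd()
    print(x,dy,Z,pose(robot).round(2),(robot.current_eef_rot()[2]+np.pi/2-YAW).round(4),f.round(1),t.round(2),round(robot.current_t(),1))
go(-30.2,0,57.3)
for dy in(.01,.02,.03,.02,.01,0,-.01,-.02,-.01,0): go(-30.2,dy,57.3)
E
```

```text
-30.2 0 57.3 [-34.18   0.13  58.4 ] 0.0015 [-17.8  -1.6  27.2] [-0.31  3.36  0.09] 27.1
-30.2 0.01 57.3 [-34.16   0.12  58.41] 0.0107 [-17.6  -1.9  27.2] [-0.33  3.36 -0.24] 27.4
-30.2 0.02 57.3 [-34.1    0.12  58.4 ] 0.0202 [-17.4  -2.   27.2] [-0.35  3.34 -0.42] 27.7
-30.2 0.03 57.3 [-34.07   0.11  58.41] 0.0298 [-17.3  -1.7  26.9] [-0.36  3.35 -0.58] 28.0
-30.2 0.02 57.3 [-34.09   0.13  58.42] 0.0202 [-17.4  -1.9  27.3] [-0.34  3.33 -0.42] 28.3
-30.2 0.01 57.3 [-34.13   0.11  58.41] 0.0107 [-17.4  -1.7  27.5] [-0.34  3.35 -0.23] 28.6
-30.2 0 57.3 [-34.16   0.12  58.42] 0.0016 [-17.4  -2.   27.8] [-0.32  3.36  0.09] 29.0
-30.2 -0.01 57.3 [-34.17   0.09  58.38] -0.0077 [-17.4  -1.8  27.4] [-0.32  3.32  0.39] 29.3
-30.2 -0.02 57.3 [-3.417e+01  3.000e-02  5.837e+01] -0.0174 [-17.2  -2.1  26.8] [-0.34  3.32  0.48] 29.6
-30.2 -0.01 57.3 [-3.418e+01  2.000e-02  5.838e+01] -0.0079 [-17.5  -2.1  27.5] [-0.36  3.35  0.28] 29.9
-30.2 0 57.3 [-3.419e+01  3.000e-02  5.840e+01] 0.0011 [-17.7  -2.1  26.9] [-0.39  3.39 -0.09] 30.2
```

The yaw stiffness is steep and reversible around zero torque, so both stops bear evenly. Next I'll ease the downforce, give a firm measured push, let the bar rise against the lips, unload and open.

```bash
python3 - <<'E'
from bench import robot
from h import *
B=np.load("F0.npy");F0,T0=B[:3],B[3:]
def rd(n=8):
    f=[];t=[]
    for _ in range(n): f.append(robot.current_contact_force());t.append(robot.current_ft_torque());robot.sleep(.01)
    return inpress(np.mean(f,0)-F0),inpress(np.mean(t,0)-T0)
def go(x,Z):
    robot.move_linear(tcp(x,0,Z),ori(YAW),speed=10);f,t=rd()
    print(x,round(Z,2),pose(robot).round(2),f.round(1),t.round(2),round(robot.current_t(),1));return f
x=-30.2;Z=57.3
while 1:
    Z+=.3;f=go(x,Z)
    if f[2]<21 or Z>58.8: break
for _ in range(4):
    if f[0]<-19.5 or np.hypot(f[0],f[2])>33: break
    x+=.5;f=go(x,Z)
robot.sleep(.5)
f=go(x,Z)
E
```

```text
-30.2 57.6 [-3.42e+01  1.00e-02  5.84e+01] [-16.7  -2.7  24.4] [-0.45  3.23 -0.11] 30.6
-30.2 57.9 [-3.418e+01  3.000e-02  5.842e+01] [-15.8  -2.3  21.6] [-0.49  3.06 -0.09] 30.9
-30.2 58.2 [-3.417e+01  5.000e-02  5.845e+01] [-15.   -2.7  18.9] [-0.55  2.93 -0.09] 31.2
-29.7 58.2 [-3.415e+01  4.000e-02  5.846e+01] [-16.2  -3.6  20.6] [-0.63  3.2  -0.12] 31.5
-29.2 58.2 [-3.413e+01  4.000e-02  5.846e+01] [-17.5  -3.2  22. ] [-0.67  3.45 -0.09] 31.8
-28.7 58.2 [-34.12   0.07  58.45] [-19.7  -3.9  23.2] [-0.74  3.75 -0.09] 32.1
-28.7 58.2 [-34.12   0.07  58.45] [-19.7  -4.   23.3] [-0.72  3.74 -0.09] 33.0
```

```bash
python3 - <<'E'
from bench import robot
from h import *
import cv2
B=np.load("F0.npy");F0,T0=B[:3],B[3:]
def rd(n=8):
    f=[];t=[]
    for _ in range(n): f.append(robot.current_contact_force());t.append(robot.current_ft_torque());robot.sleep(.01)
    return inpress(np.mean(f,0)-F0),inpress(np.mean(t,0)-T0)
def go(x,Z):
    robot.move_linear(tcp(x,0,Z),ori(YAW),speed=10);f,t=rd()
    print(round(x,2),round(Z,2),pose(robot).round(2),f.round(1),t.round(2),round(robot.current_t(),1));return f
x=-30.2;Z=58.2
f=go(x,Z)
while Z<62.5:
    Z+=.4;f=go(x,Z)
    if f[2]<1.5: break
while x<0:
    x-=.6;f=go(x,Z)
    if f[0]>-3 or x<-34: break
s=robot.get_image("scene")["img"]
cv2.imwrite("pics/q.png",cv2.resize(s[190:265,295:385],(720,600),interpolation=cv2.INTER_CUBIC))
E
```

```text
-30.2 58.2 [-3.417e+01  4.000e-02  5.847e+01] [-15.   -2.5  18.9] [-0.55  2.91 -0.08] 33.3
-30.2 58.6 [-3.419e+01  3.000e-02  5.850e+01] [-13.7  -3.1  15.9] [-0.63  2.73 -0.08] 33.6
-30.2 59.0 [-3.418e+01  5.000e-02  5.857e+01] [-12.8  -3.2  12.4] [-0.69  2.54 -0.07] 34.0
-30.2 59.4 [-34.19   0.07  58.71] [-12.3  -3.8  10.1] [-0.74  2.37 -0.07] 34.3
-30.2 59.8 [-34.17   0.08  58.91] [-11.1  -3.9   8. ] [-0.79  2.28 -0.08] 34.6
-30.2 60.2 [-34.15   0.08  59.15] [-11.1  -3.9   6.3] [-0.79  2.14 -0.08] 34.9
-30.2 60.6 [-34.18   0.1   59.38] [-10.5  -4.1   4.7] [-0.84  2.1  -0.06] 35.2
-30.2 61.0 [-34.13   0.15  59.68] [-9.7 -4.   4.1] [-0.82  2.11 -0.06] 35.5
-30.2 61.4 [-34.17   0.18  60.01] [-9.4 -4.4  3.4] [-0.82  2.06 -0.05] 35.9
-30.2 61.8 [-34.17   0.2   60.37] [-9.6 -3.9  3.3] [-0.81  2.04 -0.07] 36.2
-30.2 62.2 [-34.18   0.22  60.52] [-8.8 -3.8  0.9] [-0.87  1.86 -0.08] 36.5
-30.8 62.2 [-34.2    0.2   60.53] [-6.9 -3.3 -1.3] [-0.81  1.53 -0.07] 36.8
-31.4 62.2 [-34.24   0.2   60.55] [-5.  -3.3 -2.6] [-0.73  1.21 -0.06] 37.1
-32.0 62.2 [-34.27   0.22  60.57] [-4.  -3.6 -5.7] [-0.73  0.93 -0.06] 37.4
-32.6 62.2 [-34.28   0.19  60.59] [ -2.6  -4.2 -13.2] [-0.88  0.66 -0.04] 37.8
```

View pics/q.png

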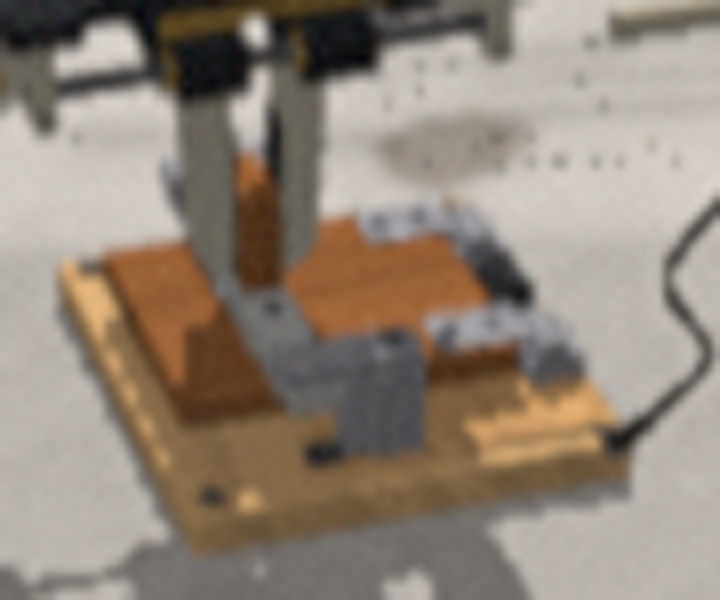

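The bar sits under the near lip against the stop block, and the platen is shut. I'll relax the slight upward pull, then open and retreat.

```bash
python3 - <<'E'
from bench import robot
from h import *
import cv2
B=np.load("F0.npy");F0,T0=B[:3],B[3:]
def rd(n=8):
    f=[];t=[]
    for _ in range(n): f.append(robot.current_contact_force());t.append(robot.current_ft_torque());robot.sleep(.01)
    return inpress(np.mean(f,0)-F0),inpress(np.mean(t,0)-T0)
x,y,Z=-32.6,0,62.2
for _ in range(8):
    f,t=rd()
    if abs(f[2])<2: break
    Z+=np.clip(.05*f[2],-.4,.4)
    if f[1]<-2: y-=.3
    if f[0]>-2: x+=.3
    robot.move_linear(tcp(x,y,Z),ori(YAW),speed=10)
    print(x,y,round(Z,2),pose(robot).round(2),rd()[0].round(1),round(robot.current_t(),1))
robot.move_gripper(.42); robot.sleep(.2)
print(pose(robot).round(2),robot.current_gripper_width()*93,rd()[0],rd()[1])
p=robot.current_tcp_pos()
robot.move_linear([p[0],p[1],170],speed=90,f_stop=6)
robot.move_ptp([360,-250,300],[np.pi,0,YAW-np.pi/2])
print(robot.current_tcp_pos(),robot.current_t())
s=robot.get_image("scene")["img"];t=robot.get_image("top")["img"]
cv2.imwrite("pics/r.png",np.hstack([cv2.resize(s[195:265,300:380],(400,350),interpolation=cv2.INTER_CUBIC),cv2.resize(t[201:280,290:380],(400,350),interpolation=cv2.INTER_CUBIC)]))
cv2.imwrite("pics/t.png",t)
E
```

```text
-32.6 -0.3 61.8 [-34.28   0.21  60.58] [ -3.8  -2.5 -10. ] 38.2
-32.6 -0.6 61.4 [-34.28   0.19  60.57] [-4.7 -1.1 -5.8] 38.6
-32.6 -0.6 61.11 [-34.3    0.2   60.56] [-5.2 -0.7 -3.3] 39.0
-32.6 -0.6 60.93 [-34.27   0.17  60.56] [-6.3 -0.5 -1.8] 39.3
[-32.56  -0.6   60.93] 38.93732104733361 [0.24914997 0.40018236 1.29240772] [ 0.00621849 -0.01095642 -0.03503193]
[ 360.21732471 -249.26609989  299.43518564] 42.975
```

View pics/r.png

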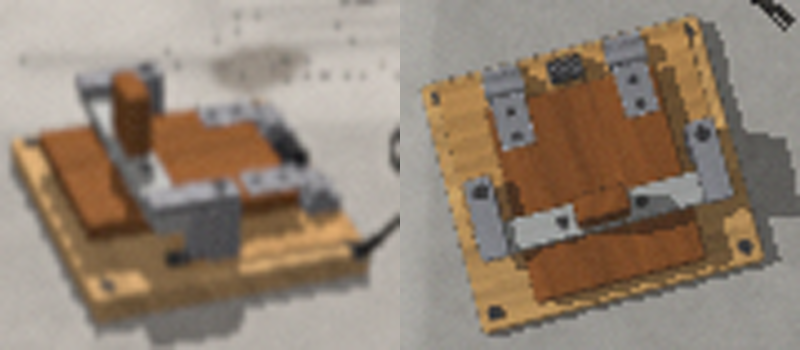

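The bar sits under both lips, parallel to the press, and the platen is shut and held. The gripper is clear, so I'll hand in.

```bash
python3 - <<'E'
from bench import robot
import cv2,numpy as np
a=cv2.imread("pics/top0.png").astype(int);b=robot.get_image("top")["img"].astype(int)
for n,(u,v) in dict(tape=(239,300),jar=(353,146),clock=(219,222)).items(): print(n,np.abs(a-b)[v-22:v+22,u-22:u+22].mean())
robot.hand_in();print(robot.current_t())
E
```

```text
tape 3.862431129476584
jar 4.0134297520661155
clock 3.9960399449035813
the job is handed in; nothing more can be done
the job is handed in; nothing more can be done
```

The job is done and handed in at about 43 s of the 69 s allowed. The bar is locked under both keepers and holds the platen shut.

- **Pressing down:** I took the silver bar by its wooden grip and pressed the platen down in small steps. The downforce climbed steeply from about 9 to 17 N, which showed the platen was level on its stop.
- **Sliding home:** I kept the platen down while sliding the bar under the lips. It met the stops with its centre at about x = -34.2 mm in the press frame. Small yaw turns either way gave a steep, reversible torque around zero, so both stops were bearing.
- **Push on the stops:** I estimate about 10 N, after subtracting about 9.5 N of sliding friction. The force on the stops was not measured directly. The total force on the tool stayed near 33 N at most.
- **Letting go:** I let the bar rise 2 mm against the lips. For a moment my upward pull on the lips reached 13 N; I eased it to about 2 N before opening the gripper and backing away.

**Last checks:** The final pictures show the bar under both lips, parallel to the press, with the platen shut and the gripper clear. The areas round the tape roll, the jar and what I took for the clock movement look the same as at the start. No check failed.

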